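Snug the adjustable wrench on a valve's gland nut and tighten it

TASK

The big adjustable wrench sits loose on the brass nut of the bench valve. Roll the wrench's worm with a fingertip until the jaw is snug on the nut and goes no further, without pushing on the jaw itself; only then swing the handle clockwise, seen from above, until the nut comes up firm against its stop, and let go.

Things in the scene. Friction and masses are not known exactly. Their poses are not given: they have to be found in the camera images.
- valve: The bench valve that carries the wrench: steel post on a 100 mm square flange, fixed; origin on the bench under the nut axis. Nearby lie bystanders: a smaller loose wrench, a loose nut, a second valve without a wrench.
- nut_top (a point): Centre of the top of the brass hex nut (36 mm across flats), 90 mm above the bench; a 16 mm stem rises 6 mm more. The big steel adjustable wrench (300 mm long, upper face 88 mm above the bench) lies level on it and turns with it about this vertical axis. Axes are the wrench's: y along the handle from nut to handle end, x from fixed jaw to movable jaw, z up.
- worm_top (a point): Highest point of the worm at rest, 97 mm above the bench, 56 mm from the nut axis along the handle. The worm is a dark ribbed steel roller, 24 mm in diameter, 28 mm long, axis across the handle (x), 9 mm proud of the wrench's face. It is sprung: pressed from above it yields up to 6 mm (4 N, plus 1.2 N per mm); fingertips 2 to 4 mm below its resting top hold it well.
- worm (a joint): Turn of the worm, rad: 0 when the jaw is snug, 400 rad per metre of gap. Dragging the top of the worm outward, from the nut towards the handle end (+y), closes the jaw, 2 mm per 10 mm of drag; the other way opens it. One stroke may not be enough: lift, go back, repeat until it turns no more. Extra strokes slip without harm.
- jaw (a joint): Gap between the movable jaw and the nut, m: 0 is snug (a hard stop on the nut), starts between 0.005 and 0.009 (loose), largest 0.011. It holds where it is left.
- movable_jaw: The wrench's movable jaw, a steel block 18 mm by 44 mm by 15 mm beside the nut, on its +x side. Origin: on the nut axis at half the wrench's thickness when snug, shifted along +x by the gap. Not to be pushed by hand: it is to be moved by the worm.
- handle (a point): Point on the centre line of the wrench's handle, half-way through its thickness, 200 mm from the nut axis and 80 mm above the bench (same axes as nut_top). Here the handle is a bar 24 mm wide and 14 mm thick, with free space below it down to the bench; its round end is at 277 mm from the nut axis.
- wrench (a joint): Angle of wrench and nut about the nut's vertical axis, rad: grows clockwise seen from above, starts between 0 and 0.15, firm stop at 0.65. Stiff: about 4 N at the point handle; it stays where it is left.

How it is judged:
By the outcome, as a careful person would: the job done as asked, in the order asked, and still so for the second after the job is handed in, with the robot touching nothing.
It also fails if it takes over 48 s, if anything falls off the work surface, if the arm or the gripper's body presses on something with over 40 N, if the wrist force passes 120 N, or if a joint passes its speed limit or range.

ROBOT

A 7-joint arm with a two-finger parallel gripper is mounted at the origin on the work surface. World frame = base frame: x ahead of the robot, y to its left, z up, the work surface at z = 0. Lengths are in m, angles in rad, forces in N, time in s.
With the tool pointing down it reaches from about 0.35 to 0.9 m from the base axis. Payload 8.1 kg.
Tool frame: the origin (TCP) lies midway between the tips of the shut fingers; the grasp point (between the pads) lies ctrl.hold_point_z behind it (ctrl.hold_point_z is the distance from the TCP to the grasp point, in m); z points along the fingers, y is the line along which they close (so a half turn about z gives the same grasp; the last joint's range is limited). The gripper opens to 92 mm and grips with 3 to 60 N. Pads are 19 mm wide; open, the fingers measure 130 mm over their backs; the gripper's body (75 mm by 190 mm) begins 47 mm behind the grasp point.
Start: joints at [1.035, 0.434, 0.025, 1.573, -0.012, 1.134, -0.075], TCP at [0.262, -0.567, 0.227] pointing down, gripper open.
Joint ranges: [-2.62, 2.62], [-0.44, 2.09], [-1.27, 1.32], [0.08, 2.57], [-1.32, 4.46], [0.12, 2], [-2.74, 2.74]. Speed limits (rad/s): [2.22, 2.22, 3.01, 3.01, 3.14, 3.14, 3.14].

INTERFACE

Orientations are given as [roll, pitch, yaw] about the fixed x, y, z axes, in that order (R = Rz(yaw) Ry(pitch) Rx(roll)).
In Python, from workcell import ctrl, imaging gives the robot as it stands.
- The arm moves only by the tool servo_tool, never from a script. Its argument "deltas" is a list that holds one entry, the list of rows, each a list of 7 numbers: the shift along the tool's x, y, z in m, then the turn, a rotation vector about the tool's x, y, z in rad, then the opening, from 0 (shut) to 1 (fully open). A call has 1 to 20 rows; each row is the pose to reach, as a shift and turn from the pose commanded when the call began, along the tool's axes at that moment; what a row does not reach only later rows make up. A row lasts 1/12 s, in which the tool goes at most 41.7 mm and 7.16 degrees, less where a joint would pass 70% of its speed; a pose out of reach is approached as far as the arm can. A call with a gripper value outside its range is refused whole. The fingers move at their own pace and stop on an object; "force" is the grip in N (left out, the last holds). Time passes only in rows, so rows that repeat a pose let the fingers close. It gives the time, the measured TCP pose, the force, the opening and the grip force at its end, in the units of the state.
- ctrl.get_state(): the state, without advancing time (a new reading comes with each control period).
- imaging.camera(name): name is "scene" or "top" or "wrist"; returns a dict with "image" (420x560x3 uint8, red, green, blue), "fx", "fy", "cx", "cy" (pixels), "rvec" (rotation vector, rad) and "tvec" (3), from world to camera coordinates, as OpenCV has them; the wrist camera has in their place "hand_eye" (4x4, takes a point from camera to tool coordinates, whose origin is the TCP and whose axes are the flange's). Camera axes: x right, y down, z forward; pixel columns grow to the right and rows downward; lengths in m; the calibration is good to about 2 mm. The wrist camera is an equidistant fisheye: a pixel r from the principal point sees the ray r / f radians off the axis. A picture is of the moment at which its call begins: read the wrist's pose just before it. There is no depth.
- ctrl.close_job(): hands the job in; it is judged then, once.
The state is a dict: "t": time; "joints": joint angles; "dq": joint speeds; "joint_torque": joint torques, N m; "position": TCP position; "tool_rot": TCP orientation; "contact_force": force on the tool from outside, world axes, zero at the start; "torque": the same for the moment, N m; "grip_width": finger opening in m; "grasp_force": force on a finger pad.
Only numpy, scipy, OpenCV 4.12 (cv2) and the standard library are available. Lean on these libraries where they do the work, as an engineer would, in place of code of your own. Each camera call takes 0.05 s, during which the arm holds its last target. There are 200 camera calls.

## Working session

There is one attempt and no reset: what is moved stays moved. The work goes in short steps, Python scripts to look and compute and a tool call to move; the robot and the scene stay as the last step left them, time stands still between calls to the robot, and variables do not carry over. Pictures are saved under pics/ and viewed, at most 10 in all, crops included, and the job is handed in when it is done.

Besides the shell and the picture viewer there is one more tool, called after "Call:" by a JSON object that holds its "method" and its "body". servo_tool: Moves the arm, as the interface text tells. Its arguments: {"type":"object","properties":{"deltas":{"type":"array"},"force":{"type":"number"}},"required":["deltas"]}

```bash
mkdir -p pics; cat > h.py <<'E'
import numpy as np, cv2
from scipy.spatial.transform import Rotation as R
from workcell import ctrl, imaging
def pix2plane(c,u,v,z):
    Rm=cv2.Rodrigues(np.array(c["rvec"],float))[0]; t=np.array(c["tvec"],float).ravel()
    d=Rm.T@np.array([(u-c["cx"])/c["fx"],(v-c["cy"])/c["fy"],1]); o=-Rm.T@t
    return o+d*(z-o[2])/d[2]
def proj(c,p):
    return cv2.projectPoints(np.array([p],float),np.array(c["rvec"],float),np.array(c["tvec"],float),np.array([[c["fx"],0,c["cx"]],[0,c["fy"],c["cy"]],[0,0,1.]]),None)[0].ravel()
def save(n,im,s=1):
    cv2.imwrite(n,cv2.resize(im[:,:,::-1],None,fx=s,fy=s,interpolation=cv2.INTER_CUBIC))
E
python3 - <<'E'
from h import *
import pickle
for n in("top","scene"):
    c=imaging.camera(n); save(f"pics/{n}0.png",c["image"],1.4); pickle.dump(c,open(n+".pkl","wb"))
s=ctrl.get_state(); print(s,ctrl.hold_point_z)
E
```

```text
{'t': 0.1, 'joints': array([ 1.03541476,  0.43512194,  0.02493748,  1.5739953 , -0.01160869,
        1.13397939, -0.07512841]), 'dq': array([ 0.001964  , -0.00251172,  0.00062987, -0.00283197, -0.00038372,
       -0.00027789,  0.00082918]), 'joint_torque': array([ 3.43342530e-03, -6.69120383e+01,  9.88152176e-01, -3.15147185e+01,
       -6.05030078e-02,  3.73811438e-02,  9.07094704e-05]), 'position': array([ 0.2619106 , -0.5669828 ,  0.22604668]), 'tool_rot': array([-3.14023716e+00,  1.00856230e-04,  4.32713001e-01]), 'contact_force': array([0.11351744, 0.41084593, 0.29777594]), 'torque': array([0.00772369, 0.00597035, 0.00426307]), 'grasp_force': 0.0, 'grip_width': 0.09159368672249223} 0.0188
```

View pics/top0.png

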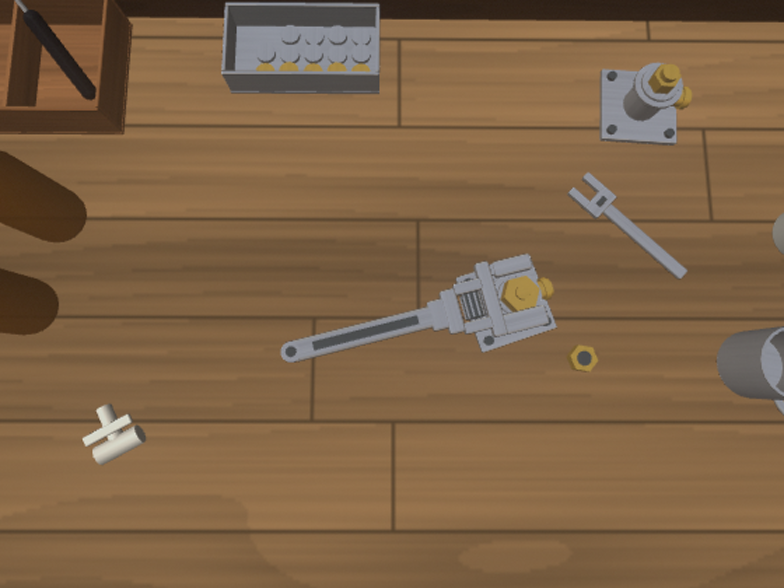

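View pics/scene0.png

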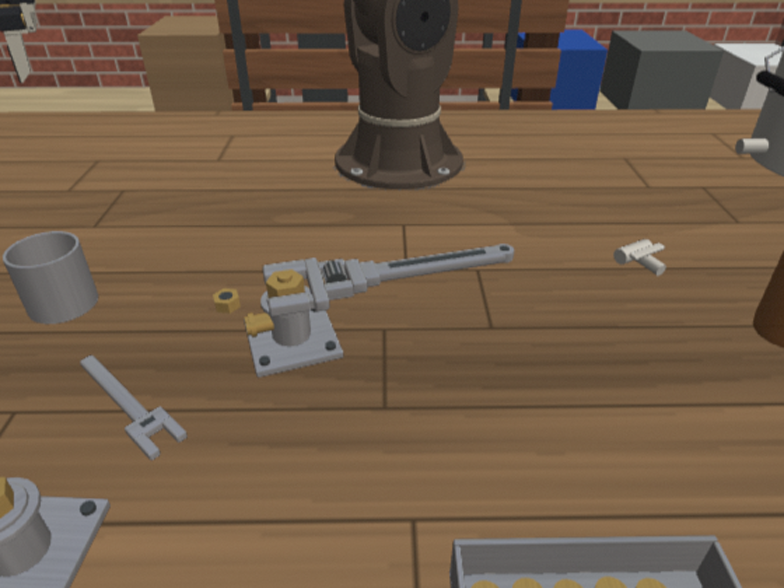

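The top view shows the nut at about (521,293), the worm at (472,305) and the handle-end hole at (290,352), in 1.4x pixels. The scene view agrees: nut stem (285,277), worm (336,270), handle end (506,250).

```bash
python3 - <<'E'
from h import *
import pickle
T=pickle.load(open("top.pkl","rb"));S=pickle.load(open("scene.pkl","rb"))
f=lambda c,u,v,z:pix2plane(c,u/1.4,v/1.4,z)
n=f(T,521,292,.096);w=f(T,472,305,.096);h=f(T,290,352,.087)
print(n,w,h,f(S,285,276,.096),f(S,336,266,.096),f(S,506,249,.087))
print(np.linalg.norm(w-n),np.linalg.norm(h-n))
u=(h-n)[:2];u/=np.linalg.norm(u);print("ydir",u,np.degrees(np.arctan2(u[1],u[0])))
im=cv2.resize(T["image"][160:270,190:410],None,fx=3.6,fy=3.6,interpolation=cv2.INTER_CUBIC);save("pics/tc.png",im)
E
```

```text
[ 0.52481011 -0.13990677  0.096     ] [ 0.51016269 -0.0852333   0.096     ] [0.45864125 0.11508133 0.087     ] [ 0.5274424  -0.13862948  0.096     ] [ 0.5084065  -0.08370385  0.096     ] [0.46078142 0.11827527 0.087     ]
0.05660153959575253 0.26358727122917336
ydir [-0.25117855  0.96794077] 104.54726346288409
```

View pics/tc.png

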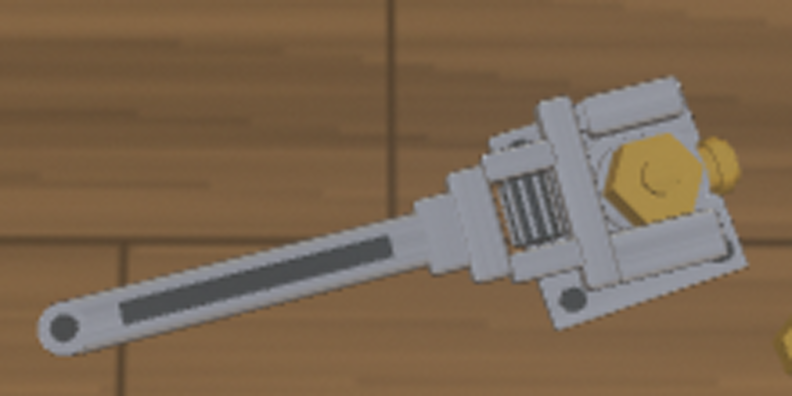

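Call:
{"method": "servo_tool", "body": {"deltas": [[[0.02,-0.016,0,0,0,0.01,0],[0.05,-0.039,0,0,0,0.03,0],[0.08,-0.062,0,0,0,0.05,0],[0.11,-0.086,0.01,0,0,0.07,0],[0.14,-0.109,0.02,0,0,0.09,0],[0.17,-0.132,0.03,0,0,0.1,0],[0.2,-0.156,0.035,0,0,0.12,0],[0.23,-0.179,0.04,0,0,0.14,0],[0.26,-0.202,0.045,0,0,0.15,0],[0.29,-0.226,0.05,0,0,0.16,0],[0.32,-0.249,0.055,0,0,0.179,0],[0.35,-0.272,0.06,0,0,0.179,0],[0.38,-0.296,0.067,0,0,0.179,0],[0.405,-0.315,0.067,0,0,0.179,0],[0.42,-0.327,0.067,0,0,0.179,0],[0.428,-0.333,0.067,0,0,0.179,0],[0.428,-0.333,0.067,0,0,0.179,0],[0.428,-0.333,0.067,0,0,0.179,0]]], "force": 20}}

```text
t: 1.6
position: [0.5105, -0.0865, 0.1595]
tool_rot: [3.141, 0.001, 0.254]
contact_force: [-0.1, -1.0, -0.7]
grip_width: 0.0004
grasp_force: 0.0
```

```bash
python3 - <<'E'
from h import *
s=ctrl.get_state();c=imaging.camera("wrist")
print(s["t"],s["position"],s["tool_rot"],s["contact_force"],s["grip_width"])
print({k:v for k,v in c.items() if k!="image"})
save("pics/w1.png",c["image"],1.4)
H=np.array(c["hand_eye"]);Rt=R.from_euler("xyz",s["tool_rot"]).as_matrix()
def wproj(p):
    q=Rt.T@(np.array(p)-s["position"]); q=H[:3,:3].T@(q-H[:3,3]); th=np.arctan2(np.hypot(*q[:2]),q[2]);k=th/np.hypot(*q[:2])
    return 1.4*np.array([c["cx"]+c["fx"]*k*q[0],c["cy"]+c["fy"]*k*q[1]])
n=np.array([.526,-.1393,.096]);u=np.array([-.251,.968,0])
print(wproj(n),wproj(n+.056*u),wproj(n+.2645*u-[0,0,.009]),wproj(s["position"]))
E
```

```text
1.6 [ 0.51053168 -0.08649214  0.15948565] [3.14119823e+00 9.43325651e-04 2.53652689e-01] [-0.14212025 -0.96879765 -0.68995367] 0.0004401496705755921
{'fx': 325.19226210127806, 'fy': 325.19226210127806, 'cx': 281.56087447485135, 'cy': 206.03064598562108, 'hand_eye': array([[ 1.93101502e-04, -9.53538270e-01, -3.01271853e-01,
         8.25708517e-02],
       [ 9.99999692e-01,  4.13157965e-04, -6.66708444e-04,
        -6.22614878e-04],
       [ 7.60204882e-04, -3.01271632e-01,  9.53538057e-01,
        -1.57570899e-01],
       [ 0.00000000e+00,  0.00000000e+00,  0.00000000e+00,
         1.00000000e+00]])}
[500.11652803 308.30777729] [393.69972057 308.64662354] [ 71.84418895 300.28895469] [396.05407424 368.86895508]
```

View pics/w1.png

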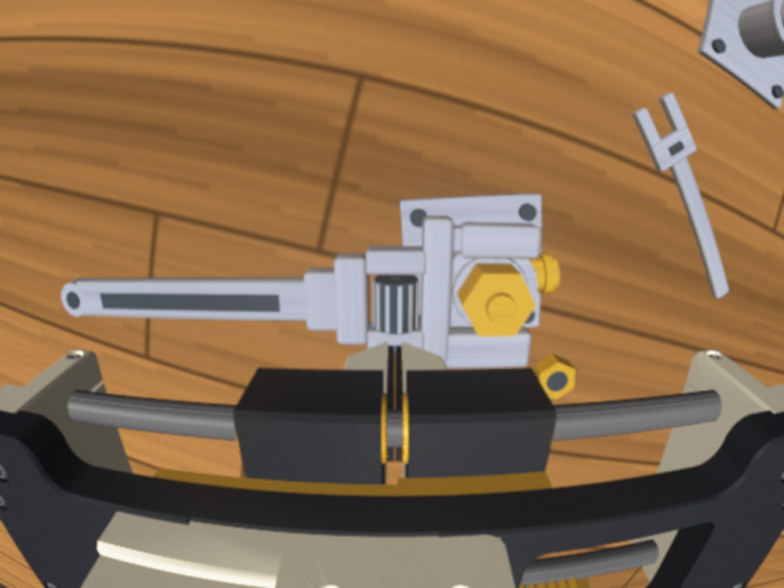

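The wrist view matches the estimate: nut stem at (501,307) against predicted (500,308), worm centred near (395,305). I'll start with a trial stroke.

Call:
{"method": "servo_tool", "body": {"deltas": [[[0.002,0.008,0.02,0,0,0,0],[0.002,0.008,0.045,0,0,0,0],[0.002,0.008,0.058,0,0,0,0],[0.002,0.008,0.063,0,0,0,0],[0.002,0.008,0.066,0,0,0,0],[0.002,0.007,0.066,0,0,0,0],[0.002,0.005,0.066,0,0,0,0],[0.002,0.003,0.066,0,0,0,0],[0.002,0.001,0.066,0,0,0,0],[0.002,-0.001,0.066,0,0,0,0]]]}}

```text
t: 2.48
position: [0.5127, -0.0863, 0.0951]
tool_rot: [3.14, -0.001, 0.251]
contact_force: [-2.8, -3.8, 6.1]
grip_width: 0.0006
grasp_force: 3.3
```

```bash
python3 - <<'E'
from h import *
s=ctrl.get_state();c=imaging.camera("wrist")
print(s["t"],s["position"],s["contact_force"])
t=imaging.camera("top")["image"][185:255,300:410]
import pickle
t0=pickle.load(open("top.pkl","rb"))["image"][185:255,300:410]
a=np.hstack([cv2.resize(x,None,fx=3.6,fy=3.6,interpolation=cv2.INTER_CUBIC) for x in(t0,t)])
b=cv2.resize(c["image"][120:290,180:425],(792,340),interpolation=cv2.INTER_CUBIC)
save("pics/m2.png",np.vstack([a,b[:, :a.shape[1]]]))
E
```

```text
2.4833 [ 0.51270318 -0.08625723  0.09512578] [-2.83219116 -3.80976169  6.05552837]
```

View pics/m2.png

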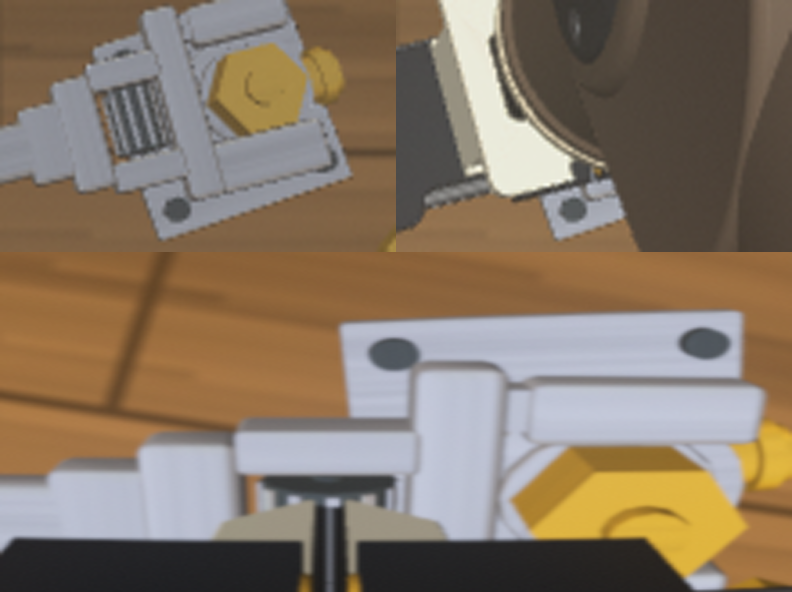

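Call:
{"method": "servo_tool", "body": {"deltas": [[[0,-0.002,0.001,0,0,0,0],[0,-0.004,0.001,0,0,0,0],[0,-0.006,0.001,0,0,0,0],[0,-0.008,0.001,0,0,0,0],[0,-0.01,0.001,0,0,0,0],[0,-0.01,-0.009,0,0,0,0],[0,0.005,-0.009,0,0,0,0],[0,0.01,-0.009,0,0,0,0],[0,0.01,-0.002,0,0,0,0],[0,0.01,0.001,0,0,0,0],[0,0.01,0.001,0,0,0,0],[0,0.008,0.001,0,0,0,0],[0,0.006,0.001,0,0,0,0],[0,0.004,0.001,0,0,0,0],[0,0.002,0.001,0,0,0,0],[0,0.0,0.001,0,0,0,0],[0,-0.002,0.001,0,0,0,0],[0,-0.004,0.001,0,0,0,0],[0,-0.006,0.001,0,0,0,0],[0,-0.008,0.001,0,0,0,0]]]}}

```text
t: 4.25
position: [0.5108, -0.0752, 0.0929]
tool_rot: [-3.141, -0.0, 0.255]
contact_force: [-0.3, 0.7, 5.1]
grip_width: 0.0003
grasp_force: 2.2
```

```bash
cat > look.py <<'E'
from h import *
import sys
s=ctrl.get_state();c=imaging.camera("wrist")
print(s["t"],s["position"],s["contact_force"])
np.save(sys.argv[1],c["image"])
E
python3 look.py a.npy
```

```text
4.25 [ 0.5107757  -0.07524704  0.09287419] [-0.31668141  0.74883283  5.08266901]
```

Call:
{"method": "servo_tool", "body": {"deltas": [[[0,0,-0.01,0,0,0,0],[0,0.018,-0.01,0,0,0,0],[0,0.018,-0.01,0,0,0,0],[0,0.018,-0.003,0,0,0,0],[0,0.018,-0.0005,0,0,0,0],[0,0.018,-0.0005,0,0,0,0],[0,0.016,-0.0005,0,0,0,0],[0,0.014,-0.0005,0,0,0,0],[0,0.012,-0.0005,0,0,0,0],[0,0.01,-0.0005,0,0,0,0],[0,0.008,-0.0005,0,0,0,0]]]}}

```text
t: 5.22
position: [0.513, -0.0836, 0.0935]
tool_rot: [3.141, -0.001, 0.254]
contact_force: [1.6, 0.2, 1.9]
grip_width: 0.0005
grasp_force: 0.0
```

```bash
python3 look.py b.npy
```

```text
5.2167 [ 0.51304597 -0.08360062  0.09346401] [1.58041434 0.16131307 1.94698083]
```

Call:
{"method": "servo_tool", "body": {"deltas": [[[0,-0.002,0,0,0,0,0],[0,-0.004,0,0,0,0,0],[0,-0.006,0,0,0,0,0],[0,-0.008,0,0,0,0,0],[0,-0.008,-0.01,0,0,0,0],[0,0.01,-0.01,0,0,0,0],[0,0.01,-0.01,0,0,0,0],[0,0.01,-0.003,0,0,0,0],[0,0.01,0,0,0,0,0],[0,0.01,0,0,0,0,0],[0,0.008,0,0,0,0,0],[0,0.006,0,0,0,0,0],[0,0.004,0,0,0,0,0],[0,0.002,0,0,0,0,0],[0,0,0,0,0,0,0]]]}}

```text
t: 6.52
position: [0.5131, -0.0838, 0.0935]
tool_rot: [3.141, -0.001, 0.254]
contact_force: [0.4, 0.1, 12.8]
grip_width: 0.0008
grasp_force: 7.1
```

```bash
python3 look.py c.npy; python3 - <<'E'
from h import *
a=[cv2.resize(np.load(f)[120:290,180:425],(396,290),interpolation=cv2.INTER_CUBIC) for f in("a.npy","b.npy","c.npy")]
save("pics/m3.png",np.vstack([np.hstack(a[:2]),np.hstack([a[2],a[2]])]))
E
```

```text
6.5167 [ 0.51306681 -0.08379992  0.09348447] [ 0.3668181   0.05190303 12.78635684]
```

View pics/m3.png

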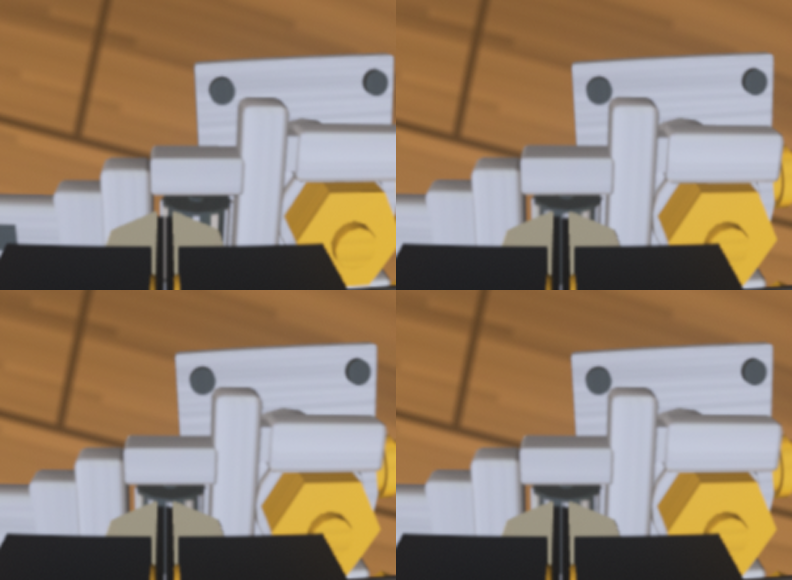

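Call:
{"method": "servo_tool", "body": {"deltas": [[[0,-0.002,0,0,0,0,0],[0,-0.004,0,0,0,0,0],[0,-0.006,0,0,0,0,0],[0,-0.008,0,0,0,0,0],[0,-0.008,-0.01,0,0,0,0],[0,0.01,-0.01,0,0,0,0],[0,0.01,-0.01,0,0,0,0],[0,0.01,-0.003,0,0,0,0],[0,0.01,0,0,0,0,0],[0,0.01,0,0,0,0,0],[0,0.008,0,0,0,0,0],[0,0.006,0,0,0,0,0],[0,0.004,0,0,0,0,0],[0,0.002,0,0,0,0,0],[0,0,0,0,0,0,0]]]}}

```text
t: 7.82
position: [0.5131, -0.0839, 0.0935]
tool_rot: [3.141, -0.001, 0.254]
contact_force: [-1.4, -1.7, 13.2]
grip_width: 0.0004
grasp_force: 7.3
```

```bash
python3 look.py d.npy
```

```text
7.8167 [ 0.51311544 -0.08387873  0.09348421] [-1.36020508 -1.70871453 13.20695706]
```

Call:
{"method": "servo_tool", "body": {"deltas": [[[0,-0.002,0,0,0,0,0],[0,-0.004,0,0,0,0,0],[0,-0.006,0,0,0,0,0],[0,-0.008,0,0,0,0,0],[0,-0.008,-0.01,0,0,0,0],[0,0.01,-0.01,0,0,0,0],[0,0.01,-0.01,0,0,0,0],[0,0.01,-0.003,0,0,0,0],[0,0.01,0,0,0,0,0],[0,0.01,0,0,0,0,0],[0,0.008,0,0,0,0,0],[0,0.006,0,0,0,0,0],[0,0.004,0,0,0,0,0],[0,0.002,0,0,0,0,0],[0,0,0,0,0,0,0]]]}}

```text
t: 9.12
position: [0.5131, -0.0838, 0.0935]
tool_rot: [3.141, -0.001, 0.254]
contact_force: [0.2, 0.0, 12.5]
grip_width: 0.0006
grasp_force: 7.0
```

```bash
python3 look.py e.npy; python3 - <<'E'
from h import *
g=lambda f:np.float32(cv2.cvtColor(np.load(f),cv2.COLOR_RGB2GRAY))
b=g("b.npy")
w=cv2.createHanningWindow((40,24),cv2.CV_32F)
J=(slice(186,230),slice(350,400)); N=(slice(120,176),slice(290,420))
for f in("c.npy","d.npy","e.npy"):
    x=g(f); print(f,cv2.phaseCorrelate(b[190:230,350:410],x[190:230,350:410]) , cv2.phaseCorrelate(b[150:180,290:420],x[150:180,290:420]), np.abs(x-b)[185:235,340:420].mean())
E
```

```text
9.1167 [ 0.51309244 -0.08380945  0.09347383] [1.52271350e-01 7.28210898e-04 1.24728110e+01]
c.npy ((-0.13903162716504625, -0.08287774435540385), 0.9381155334909757) ((0.18666681201733581, 0.08089428088758588), 1.0035660967414761) 2.37875
d.npy ((-0.2500137360452577, -0.07976471067032165), 0.9505642445882162) ((0.05146580017571978, 0.06562264674219698), 1.011328350585184) 2.8085
e.npy ((-0.15123241416641875, -0.08960565499935669), 0.9682183953126272) ((0.15156986339681566, 0.0866969796688295), 1.0094641075605228) 2.52075
```

Call:
{"method": "servo_tool", "body": {"deltas": [[[0,0,-0.03,0,0,0,0],[-0.01,0,-0.06,0,0,0,0],[-0.03,0,-0.08,0,0,0,0],[-0.03,0,-0.08,0,0,0,0],[-0.03,0,-0.08,0,0,0,0]]]}}

```text
t: 9.58
position: [0.4832, -0.0913, 0.1736]
tool_rot: [3.141, -0.001, 0.254]
contact_force: [-0.2, 0.5, 0.0]
grip_width: 0.0001
grasp_force: 0.0
```

```bash
cat > gap.py <<'E'
from h import *
import sys
s=ctrl.get_state();c=imaging.camera("wrist");im=c["image"].copy()
H=np.array(c["hand_eye"]);Rt=R.from_euler("xyz",s["tool_rot"]).as_matrix()
def wp(p):
    q=Rt.T@(np.array(p)-s["position"]); q=H[:3,:3].T@(q-H[:3,3]); k=np.arctan2(np.hypot(*q[:2]),q[2])/np.hypot(*q[:2])
    return np.array([c["cx"]+c["fx"]*k*q[0],c["cy"]+c["fy"]*k*q[1]])
n=np.array([.526,-.1393,0]);u=np.array([-.251,.968,0]);x=np.array([.968,.251,0])
print(s["position"],s["contact_force"])
for g in(0,.002,.004,.018,.02,.022,.024): print(g, wp(n+x*(.018+g)-.01*u+[0,0,.0875]))
print(wp(n+[0,0,.096]))
o=wp(n+[0,0,.09]).astype(int);print("crop origin",o-[140,75])
save(sys.argv[1],im[o[1]-75:o[1]+75,max(0,o[0]-140):o[0]+60],4)
E
python3 gap.py pics/g1.png
```

```text
[ 0.4832286  -0.09127194  0.17356279] [-0.16289832  0.50740132  0.0159946 ]
0 [369.57042293 154.59683761]
0.002 [369.70390347 152.04631264]
0.004 [369.83418675 149.49037286]
0.018 [370.65345688 131.47245833]
0.02 [370.75683342 128.88412834]
0.022 [370.85670028 126.29315938]
0.024 [370.95302967 123.69987246]
[358.40610468 179.50330014]
crop origin [216 102]
```

View pics/g1.png

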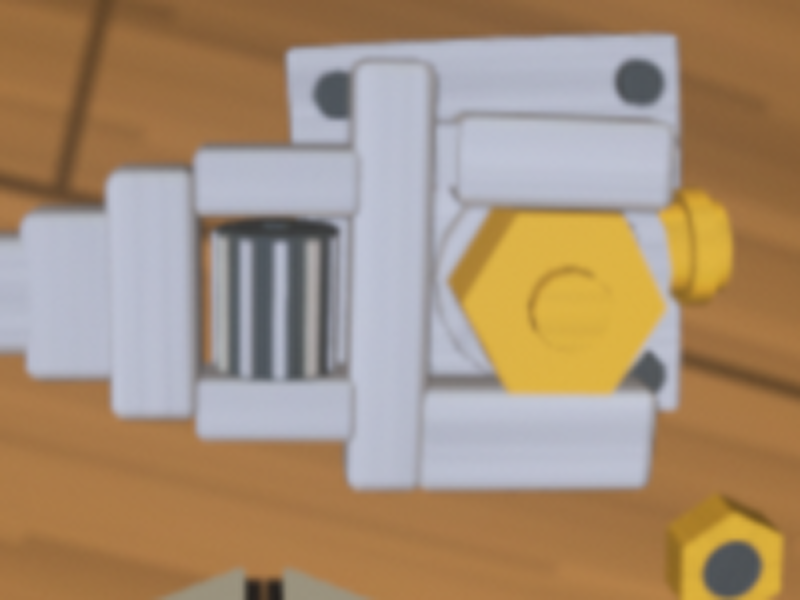

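The crop shows the jaw's inner edge at (560,207), within about 0.3 mm of the snug prediction, and it no longer moves. One more pair of strokes, shallower, to confirm it.

Call:
{"method": "servo_tool", "body": {"deltas": [[[0.03,0.01,0.03,0,0,0,0],[0.03,0.01,0.06,0,0,0,0],[0.03,0.01,0.073,0,0,0,0],[0.03,0.01,0.079,0,0,0,0],[0.03,0.01,0.079,0,0,0,0],[0.03,0.008,0.079,0,0,0,0],[0.03,0.006,0.079,0,0,0,0],[0.03,0.004,0.079,0,0,0,0],[0.03,0.002,0.079,0,0,0,0],[0.03,0,0.079,0,0,0,0],[0.03,-0.002,0.079,0,0,0,0],[0.03,-0.004,0.079,0,0,0,0]]]}}

```text
t: 10.63
position: [0.5124, -0.0798, 0.0943]
tool_rot: [3.142, -0.001, 0.254]
contact_force: [-1.8, 0.7, 8.5]
grip_width: 0.0006
grasp_force: 3.9
```

Call:
{"method": "servo_tool", "body": {"deltas": [[[0,-0.002,0,0,0,0,0],[0,-0.004,0,0,0,0,0],[0,-0.004,-0.01,0,0,0,0],[0,0.014,-0.01,0,0,0,0],[0,0.014,-0.003,0,0,0,0],[0,0.014,0,0,0,0,0],[0,0.012,0,0,0,0,0],[0,0.01,0,0,0,0,0],[0,0.008,0,0,0,0,0],[0,0.006,0,0,0,0,0],[0,0.004,0,0,0,0,0],[0,0.002,0,0,0,0,0],[0,0,0,0,0,0,0],[0,0,-0.03,0,0,0,0],[-0.03,0.004,-0.079,0,0,0,0],[-0.03,0.004,-0.079,0,0,0,0],[-0.03,0.004,-0.079,0,0,0,0],[-0.03,0.004,-0.079,0,0,0,0]]]}}

```text
t: 12.13
position: [0.4835, -0.091, 0.1735]
tool_rot: [3.141, -0.001, 0.254]
contact_force: [0.4, -0.1, -0.3]
grip_width: 0.0004
grasp_force: 0.0
```

```bash
python3 gap.py pics/g2.png; python3 - <<'E'
import cv2,numpy as np
a,b=[np.float32(cv2.imread(f"pics/g{i}.png",0)) for i in(1,2)]
for n,r in dict(jaw=np.s_[90:210,450:690],nut=np.s_[210:400,450:680],worm=np.s_[215:385,200:350],rails=np.s_[60:180,200:440]).items(): print(n,np.array(cv2.phaseCorrelate(a[r],b[r])[0])/4, np.abs(a[r]-b[r]).mean())
E
```

```text
[ 0.48350152 -0.09101435  0.17346537] [ 0.42347142 -0.06164645 -0.26433218]
0 [369.84656036 155.0655333 ]
0.002 [369.98165713 152.51530201]
0.004 [370.1135529  149.95960192]
0.018 [370.94397006 131.94182205]
0.02 [371.04891379 129.35328745]
0.022 [371.15034023 126.76205738]
0.024 [371.24822114 124.16845276]
[358.67596402 179.98128828]
crop origin [216 103]
jaw [ 0.01390006 -0.07910146] 2.8754513
nut [ 0.01908498 -0.03676839] 2.1720595
worm [ 0.05593119 -0.13114844] 6.4750195
rails [ 0.02732498 -0.02734125] 2.4705207
```

The jaw is unchanged relative to the nut (under 0.05 px), so it is snug. Next, the handle.

Call:
{"method": "servo_tool", "body": {"deltas": [[[-0.005,-0.03,0,0,0,0,0],[-0.011,-0.065,0,0,0,0,0],[-0.011,-0.1,0,0,0,0,0],[-0.011,-0.13,0.01,0,0,0,0],[-0.011,-0.143,0.03,0,0,0,0],[-0.011,-0.143,0.06,0,0,0,0],[-0.011,-0.143,0.09,0,0,0,0],[-0.011,-0.143,0.103,0,0,0,0],[-0.011,-0.143,0.103,0,0,0,0],[-0.003,-0.143,0.103,0,0,0,0],[0.003,-0.143,0.103,0,0,0,0],[0.007,-0.143,0.103,0,0,0,0],[0.01,-0.143,0.103,0,0,0,0],[0.01,-0.143,0.103,0,0,0,0]]]}}

```text
t: 13.35
position: [0.458, 0.0496, 0.0707]
tool_rot: [-3.141, -0.001, 0.254]
contact_force: [-2.1, 0.5, -0.4]
grip_width: 0.0004
grasp_force: 0.6
```

```bash
python3 - <<'E'
import numpy as np
X,Y=-.020,-.2
for t in np.arange(.05,.71,.05): print(round(t,2),np.round([X*np.cos(t)-Y*np.sin(t)-X,X*np.sin(t)+Y*np.cos(t)-Y],4))
E
```

```text
0.05 [ 0.01   -0.0007]
0.1 [ 0.0201 -0.001 ]
0.15 [ 0.0301 -0.0007]
0.2 [0.0401 0.    ]
0.25 [0.0501 0.0013]
0.3 [0.06  0.003]
0.35 [0.0698 0.0053]
0.4 [0.0795 0.008 ]
0.45 [0.089  0.0112]
0.5 [0.0983 0.0149]
0.55 [0.1075 0.019 ]
0.6 [0.1164 0.0236]
0.65 [0.1251 0.0287]
0.7 [0.1335 0.0341]
```

Call:
{"method": "servo_tool", "body": {"deltas": [[[0.005,-0.0004,0,0,0,0.025,0],[0.01,-0.0007,0,0,0,0.05,0],[0.015,-0.0009,0,0,0,0.075,0],[0.02,-0.001,0,0,0,0.1,0],[0.025,-0.0009,0,0,0,0.125,0],[0.03,-0.0007,0,0,0,0.15,0],[0.035,-0.0004,0,0,0,0.175,0],[0.04,0,0,0,0,0.2,0],[0.045,0.0006,0,0,0,0.225,0],[0.05,0.0013,0,0,0,0.25,0],[0.055,0.002,0,0,0,0.275,0],[0.06,0.003,0,0,0,0.3,0],[0.065,0.004,0,0,0,0.325,0],[0.07,0.0053,0,0,0,0.35,0],[0.075,0.0066,0,0,0,0.375,0],[0.0795,0.008,0,0,0,0.4,0],[0.0843,0.0096,0,0,0,0.425,0],[0.089,0.0112,0,0,0,0.45,0],[0.089,0.0112,0,0,0,0.45,0]]]}}

```text
t: 14.93
position: [0.5477, 0.0608, 0.0701]
tool_rot: [-3.141, -0.001, -0.199]
contact_force: [-0.7, -0.8, -1.2]
grip_width: 0.0006
grasp_force: 0.4
```

Call:
{"method": "servo_tool", "body": {"deltas": [[[0.003,-0.0002,0,0,0,0.015,0],[0.006,-0.0004,0,0,0,0.03,0],[0.009,-0.0006,0,0,0,0.045,0],[0.012,-0.0008,0,0,0,0.06,0],[0.014,-0.0009,0,0,0,0.07,0],[0.016,-0.001,0,0,0,0.08,0]]]}}

```text
t: 15.43
position: [0.5625, 0.0587, 0.0702]
tool_rot: [-3.142, 0.0, -0.277]
contact_force: [-4.8, -0.1, 0.0]
grip_width: 0.0008
grasp_force: 2.0
```

Call:
{"method": "servo_tool", "body": {"deltas": [[[0.002,0,0,0,0,0.01,0],[0.004,0,0,0,0,0.02,0],[0.006,0,0,0,0,0.03,0],[0.006,0,0,0,0,0.03,0]]]}}

```text
t: 15.77
position: [0.5682, 0.0575, 0.0702]
tool_rot: [-3.141, 0.0, -0.307]
contact_force: [-4.5, 1.9, -1.1]
grip_width: 0.0007
grasp_force: 2.5
```

Still only about 4.5 N, so it is not at the stop yet.

Call:
{"method": "servo_tool", "body": {"deltas": [[[0.002,0,0,0,0,0.01,0],[0.004,0,0,0,0,0.02,0],[0.006,0,0,0,0,0.03,0],[0.006,0,0,0,0,0.03,0]]]}}

```text
t: 16.1
position: [0.5685, 0.0576, 0.0696]
tool_rot: [3.14, 0.01, -0.334]
contact_force: [-21.6, 7.4, 10.6]
grip_width: 0.0004
grasp_force: 11.4
```

Call:
{"method": "servo_tool", "body": {"deltas": [[[0.002,0,0,0,0,0.01,0],[0.004,0,0,0,0,0.02,0],[0.004,0,0,0,0,0.02,0]]]}}

```text
t: 16.35
position: [0.5686, 0.0579, 0.069]
tool_rot: [3.138, 0.016, -0.352]
contact_force: [-33.9, 11.0, 20.2]
grip_width: 0.0004
grasp_force: 17.8
```

At the stop: position no longer moves and the force has risen to about 35 N. Backing off.

Call:
{"method": "servo_tool", "body": {"deltas": [[[-0.01,0,0,0,0,0,0],[-0.025,0,0,0,0,0,0],[-0.045,0,0,0,0,0,0],[-0.045,0,0,0,0,0,0],[-0.045,0,-0.03,0,0,0,0],[-0.045,0,-0.06,0,0,0,0],[-0.065,0,-0.1,0,0,0,0],[-0.085,0,-0.12,0,0,0,0],[-0.085,0,-0.12,0,0,0,0]]]}}

```text
t: 17.1
position: [0.4994, 0.0855, 0.1956]
tool_rot: [-3.136, -0.007, -0.355]
contact_force: [-0.2, 0.7, -1.0]
grip_width: 0.0006
grasp_force: 0.0
```

```bash
python3 - <<'E'
from h import *
s=ctrl.get_state();print(s["t"],s["position"],s["contact_force"])
c=imaging.camera("wrist")["image"];t=imaging.camera("scene")["image"]
save("pics/end.png",np.vstack([c,t])[:, :],0.71)
E
```

```text
17.1 [0.49937981 0.08552399 0.19564595] [-0.20941873  0.71534008 -0.99694167]
```

View pics/end.png

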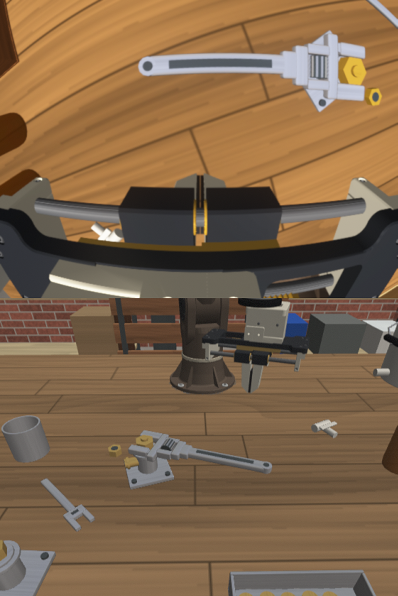

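The wrist half shows the wrench swung with its jaws still on the nut (352,71). The scene half shows the handle end at (266,467) with the arm well clear. Handing in.

```bash
python3 -c "
from workcell import ctrl
print(ctrl.close_job())"
```

```text
the job is handed in; nothing more can be done
None
```

I rolled the worm until the jaw was snug and further strokes no longer moved it, then swung the handle clockwise to the stop (about 35 N, no further movement) and backed the arm clear; the job was handed in at about 17 s.

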